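Hold the grinder lid at the pulse mark

TASK

Get the feed grinder pulsing: take the orange dust cap off its mouth and leave it lying flat, right way up, in the aluminium tray. Then put the violet lid into the mouth with its bar over the white marks (the slots), fully down, and twist it clockwise to the yellow pulse marks, halfway to the lock, never letting it reach the red lock marks. The lid springs back if released, so finish still gripping it there; leave the other things on the table where they are.

Things in the scene. Friction and masses are not known exactly. Their poses are not given: they have to be found in the camera images.
- mouth (a point): Centre of the grinder's round bayonet mouth, at its flat top rim, 150 mm above the table. Opening 77 mm across in an aluminium lip 7 mm thick; two entry slots for the lid's lugs, 17 mm wide, reaching 47 mm from the centre, lie along this point's +x and -x. z up. The bowl below is clear for 50 mm. White marks on the rim stand at the slots.
- grinder: Fixed black drum, 128 mm across at the top, 144 mm at the foot; origin at the centre of its underside, same axes as the mouth point. On its rim, seen from above and measured clockwise from each white mark: yellow pulse mark at 0.70 rad, red lock band from 1.15 to 1.45 rad. Under the lip the lid's lugs turn a spring-loaded switch ring.
- switch_ring (a joint): Turn of the switch ring in the mouth, rad: 0 at rest, growing clockwise from above, stop at 1.40. The lid's lugs drive it with play: it reads 0 to 0.14 less than the lid's turn from mid-slot. A spring returns it: 0.03 N m at 0, 0.13 at 0.70, 0.22 at 1.40. With the lid at the yellow marks it reads about 0.63; the lock catches beyond 1.15.
- lid_grip (a point): Point to grip on the violet lid: on its axis, in its bar handle (64 mm long along this point's x, 14 mm wide along y, 36 mm tall), 22 mm above the flange's top, 14 mm below the bar's top. z up. It starts 56 mm above the table, the lid standing on its plug on a blue mat. Seated, it is 28 mm above the mouth point; about 16 mm higher if the lugs miss the slots.
- lid: Loose violet lid, 130 g, origin 52 mm below lid_grip at the plug's underside. Flange 100 mm across, 6 mm thick; plug below 72 mm across, 24 mm deep, tapering to 60 mm over its lowest 8 mm; two lugs under the bar's ends (+x, -x), 12 mm wide, 43 mm out, 10 to 16 mm below the flange's underside. Either way round fits. Turned, it is caught under the lip with 3 mm of lift.
- cap_grip (a point): Point to grip on the orange dust cap: on its axis, in its round knob (28 mm across, 36 mm tall), 22 mm above the disc's top, 14 mm below the knob's top. z up. At the start it is 28 mm above the mouth point (the cap sits loosely on the mouth and lifts straight off). With the cap standing on its plug, it is 38 mm above what it stands on.
- cap: Loose orange dust cap, 90 g: disc 100 mm across, 6 mm thick, knob above, plug 68 mm across and 10 mm deep below. Origin at the centre of the plug's underside, z up.
- tray_in (a point): Centre of the inner floor (4 mm above the table) of a fixed, open aluminium tray, 170 x 170 mm outside, 18 mm high, walls 4 mm thick. z up.
- bottle0: Bystander: loose cream-coloured bottle, white cap, 68 mm across, 150 mm tall; origin at the centre of its underside.
- bottle1: Bystander: a second such bottle, origin likewise.
- bottle2: Bystander: a third such bottle, origin likewise.
- cup: Bystander: loose green cup, 72 mm across, 75 mm tall; origin at the centre of its underside.
- jar: Bystander: loose white jar with a green cap, 60 mm across, 80 mm tall; origin at the centre of its underside.
- spoon: Bystander: loose steel spoon with a wooden handle, 170 mm long along its x, lying flat; origin under its middle.
Mind the look-alikes: they are no part of the job. There is more than one size of the cap; the one meant has the size given above.

How it is judged:
By the outcome, as a careful person would: the job done as asked, in the order asked, and still so for the second after the job is handed in, while the arm keeps its last pose, push and grip.
It also fails if it takes over 64 s, if anything falls off the work surface, if the arm or the gripper's body presses on something with over 40 N, if the wrist force passes 120 N, or if a joint passes its speed limit or range.

ROBOT

A 6-joint arm with a two-finger parallel gripper is mounted at the origin on the work surface. World frame = base frame: x ahead of the robot, y to its left, z up, the work surface at z = 0. Lengths are in m, angles in rad, forces in N, time in s.
With the tool pointing down it reaches from about 0.35 to 0.775 m from the base axis. Payload 7.3 kg.
Tool frame: the origin (TCP) lies midway between the tips of the shut fingers; the grasp point (between the pads) lies 19 mm behind it; z points along the fingers, y is the direction in which the jaws open and shut (so a half turn about z gives the same grasp; the last joint's range is limited). The gripper opens to 92 mm and grips with 3 to 60 N. Pads are 19 mm wide; open, the fingers measure 130 mm over their backs; the gripper's body (75 mm by 190 mm) begins 47 mm behind the grasp point.
Start: joints at [1.012, 0.342, 1.524, -0, 1.275, -0.146], TCP at [0.211, 0.481, 0.227] pointing down, gripper open.
Joint ranges: [-2.53, 2.53], [-0.77, 2.02], [0.04, 2.7], [-1, 4.14], [0.28, 2.66], [-3.11, 3.11]. Speed limits (rad/s): [2.57, 2.57, 3.14, 3.14, 3.14, 3.14].

INTERFACE

Orientations are given as [roll, pitch, yaw] about the fixed x, y, z axes, in that order (R = Rz(yaw) Ry(pitch) Rx(roll)).
In Python, from cell import robot, imaging gives the robot as it stands. The module is installed in compiled form; this text tells all that it offers.
- The arm moves only by the tool send_rows, never from a script. Its argument "plan" is a list of rows, each a list of 3 entries, a list of its own where there are three numbers: the shift along the world's x, y, z in m, then the turn, a rotation vector about the world's x, y, z in rad, then the closure in counts, from 0 (fully open) to 255 (shut). A call has 1 to 20 rows; each row shifts and turns the commanded pose from where the row before left it; what a row does not reach is not made up. A row lasts 1/10 s, in which the tool goes at most 50 mm and 8.59 degrees, less where a joint would pass 70% of its speed; a pose out of reach is approached as far as the arm can. A call is refused whole if a number of a shift passes 0.05 or a number of a turn 0.15, either way. A call with a gripper value outside its range is refused whole. The fingers move at their own pace and stop on an object; "newtons" is the grip in N (left out, the last holds). Time passes only in rows, so rows that do not move let the fingers close. It gives the time, the measured TCP pose, the force and the opening at its end, in the units of the state.
- robot.observe(): the state, without advancing time (a new reading comes with each control period).
- imaging.read_camera(name): name is "side" or "top"; returns a dict with "pixels" (480x640x3 uint8, red, green, blue), "fx", "fy", "cx", "cy" (pixels), "world_from_camera" (4x4, takes a point from camera to world coordinates). Camera axes: x right, y down, z forward; pixel columns grow to the right and rows downward; lengths in m; the calibration is good to about 2 mm. A picture is of the moment at which its call begins. There is no depth.
- robot.hand_in(): hands the job in, once; it reports no verdict.
The state is a dict: "time": time; "qpos": joint angles; "qvel": joint speeds; "joint_efforts": joint torques, N m; "tool_pos": TCP position; "tool_rot": TCP orientation; "contact_force": force on the tool from outside, world axes, zero at the start; "torque": the same for the moment, N m; "opening": finger opening in m.
Only numpy, scipy, OpenCV 4.12 (cv2) and the standard library are available. Lean on these libraries where they do the work, as an engineer would, in place of code of your own. Each camera call takes 0.05 s, during which the arm holds its last target.

## Working session

There is one attempt and no reset: what is moved stays moved. The work goes in short steps, Python scripts to look and compute and a tool call to move; the robot and the scene stay as the last step left them, time stands still between calls to the robot, and variables do not carry over. Pictures are saved under pics/ and viewed, and the job is handed in when it is done.

Besides the shell and the picture viewer there is one more tool, called after "Emit:" as name(argument=value, ...), one argument or row to a line, values as JSON. send_rows: Moves the arm, as the interface text tells. Its arguments: {"type":"object","properties":{"plan":{"type":"array"},"newtons":{"type":"number"}},"required":["plan"]}

```bash
mkdir -p pics
python3 - <<'E'
from cell import robot, imaging
import cv2,numpy as np
s=robot.observe();print(s['time'],s['tool_pos'],s['tool_rot'],s['contact_force'],s['opening'])
for n in('side','top'):
    r=imaging.read_camera(n);cv2.imwrite(f'pics/{n}0.png',r['pixels'][:,:,::-1])
    print(n,r['fx'],r['fy'],r['cx'],r['cy'],np.round(r['world_from_camera'],3).tolist())
E
```

```text
0.0 [0.2103798  0.48055763 0.22605812] [-3.14009160e+00 -1.87956725e-04  2.72883590e+00] [0.96368776 0.12000281 0.68521768] 0.09200624147425542
side 614.1490901575052 614.1490901575052 320.53822384556565 243.27751488559068 [[0.991, -0.111, 0.069, 0.48], [-0.129, -0.751, 0.648, -0.747], [-0.019, -0.651, -0.759, 1.018], [0.0, 0.0, 0.0, 1.0]]
top 537.8289464270003 537.8289464270003 321.2623947356147 240.48580234687887 [[-0.017, -0.986, 0.166, 0.381], [-1.0, 0.018, 0.009, 0.002], [-0.012, -0.166, -0.986, 1.287], [0.0, 0.0, 0.0, 1.0]]
```

View pics/top0.png

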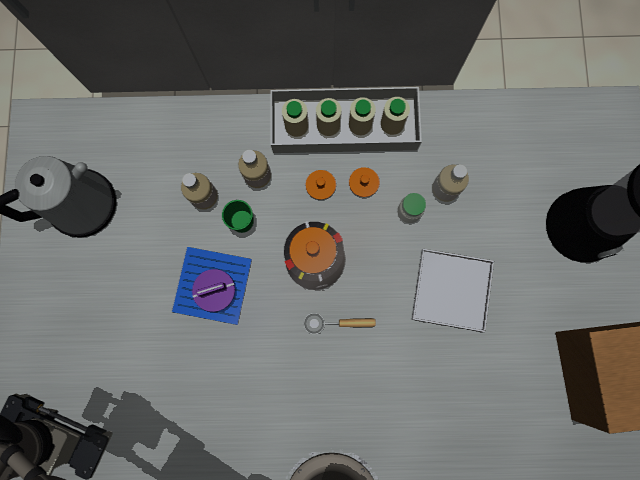

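View pics/side0.png

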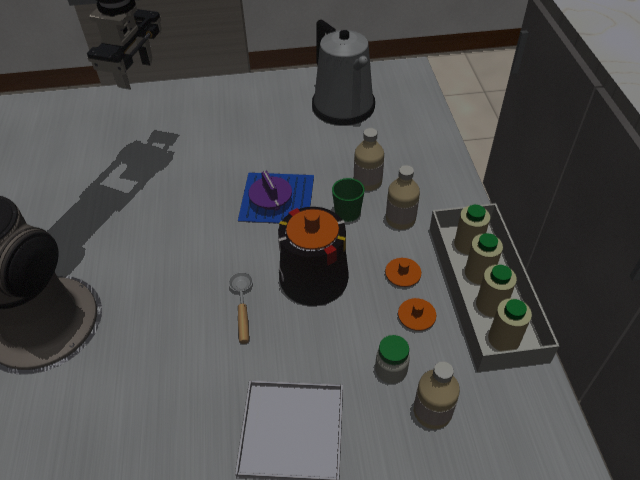

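Top view: the grinder wears an orange cap at (312,250). The look-alike caps lie at (321,185) and (364,182). The lid is at (213,290) on the blue mat and the tray at (453,290). Next I measure these points.

```bash
cat > h.py <<'E'
import cv2,numpy as np
from cell import robot, imaging
class V:
    def __init__(s,n,px=None):
        r=imaging.read_camera(n);s.im=np.ascontiguousarray(r['pixels'][:,:,::-1]);s.K=np.array([[r['fx'],0,r['cx']],[0,r['fy'],r['cy']],[0,0,1]]);s.T=np.array(r['world_from_camera'])
        s.hsv=cv2.cvtColor(s.im,cv2.COLOR_BGR2HSV)
    def ray(s,p):
        d=s.T[:3,:3]@np.linalg.inv(s.K)@np.array([p[0],p[1],1.]);return s.T[:3,3],d/np.linalg.norm(d)
    def at(s,p,z):
        o,d=s.ray(p);return o+d*(z-o[2])/d[2]
    def pj(s,P):
        c=np.linalg.inv(s.T)@np.append(P,1);u=s.K@c[:3];return u[:2]/u[2]
    def mask(s,lo,hi): return cv2.inRange(s.hsv,lo,hi)
    def warp(s,c,z,half=.08,n=600): # rectified plane crop: up=+x, left=+y
        w=np.float32([[c[0]+half,c[1]+half],[c[0]+half,c[1]-half],[c[0]-half,c[1]-half],[c[0]-half,c[1]+half]])
        src=np.float32([s.pj([*p,z]) for p in w]);H=cv2.getPerspectiveTransform(src,np.float32([[0,0],[n,0],[n,n],[0,n]]))
        return cv2.warpPerspective(s.im,H,(n,n),flags=cv2.INTER_CUBIC)
def blobs(m,amin=60):
    n,l,st,c=cv2.connectedComponentsWithStats(m);return [(i,st[i],c[i],(l==i).astype(np.uint8)) for i in range(1,n) if st[i][4]>=amin]
def tri(rs):
    A=sum(np.eye(3)-np.outer(d,d) for o,d in rs);b=sum((np.eye(3)-np.outer(d,d))@o for o,d in rs);return np.linalg.solve(A,b)
def circ(v,m,z):
    c=max(cv2.findContours(m,cv2.RETR_EXTERNAL,cv2.CHAIN_APPROX_NONE)[0],key=len)[:,0]
    P=np.array([v.at(p,z)[:2] for p in cv2.convexHull(c.astype(np.int32))[:,0]])
    return cv2.minEnclosingCircle((P*1000).astype(np.float32))
E
python3 - <<'E'
from h import *
for n in('top','side'):
    v=V(n)
    for nm,lo,hi,zs in(('orange',(5,180,100),(15,255,255),(.156,.016)),('violet',(135,80,40),(160,255,255),(.034,))):
        for i,st,c,m in blobs(v.mask(lo,hi)):
            print(n,nm,st,c.round(1),[(z,np.round(circ(v,m,z)[0],1),round(circ(v,m,z)[1],1)) for z in zs])
    cv2.imwrite(f'pics/{n}_crop.png',cv2.resize(v.im[140:320,160:400] if n=='top' else v.im[150:350,220:460],None,fx=3,fy=3,interpolation=cv2.INTER_CUBIC))
    if n=='top': cv2.imwrite('pics/rim0.png',v.warp((.54,.02),.15))
E
```

```text
top orange [349 168  30  29 654] [363.6 181.7] [(0.156, array([698.2, -82.1]), 32.5), (0.016, array([737.5, -92.5]), 36.6)]
top orange [306 170  29  29 655] [320.2 184.2] [(0.156, array([694.4,  12.1]), 32.6), (0.016, array([733.3,  13.3]), 36.7)]
top orange [290 227  41  38 849] [306.5 242.1] [(0.156, array([553.9,  32.9]), 48.5), (0.016, array([575.3,  36.7]), 54.5)]
top violet [ 193  270   42   41 1236] [213.3 290.1] [(0.034, array([479.1, 266.9]), 49.0)]
side orange [ 287  210   52   38 1355] [312.1 228.8] [(0.156, array([547.4,  30. ]), 49.6), (0.016, array([558.3, 156.2]), 57.6)]
side orange [386 258  35  28 683] [403.  271.6] [(0.156, array([694.9, -97. ]), 31.5), (0.016, array([729.8,   8.6]), 36.6)]
side orange [398 298  38  32 824] [416.8 313.8] [(0.156, array([ 698.6, -188.2]), 31.5), (0.016, array([734.1, -97.5]), 36.6)]
side violet [262 171  30  35 425] [279.5 188.3] [(0.034, array([480.9, 276.5]), 59.2)]
side violet [249 179  30  31 473] [260.9 195.2] [(0.034, array([470.8, 258.6]), 52.6)]
```

View pics/top_crop.png

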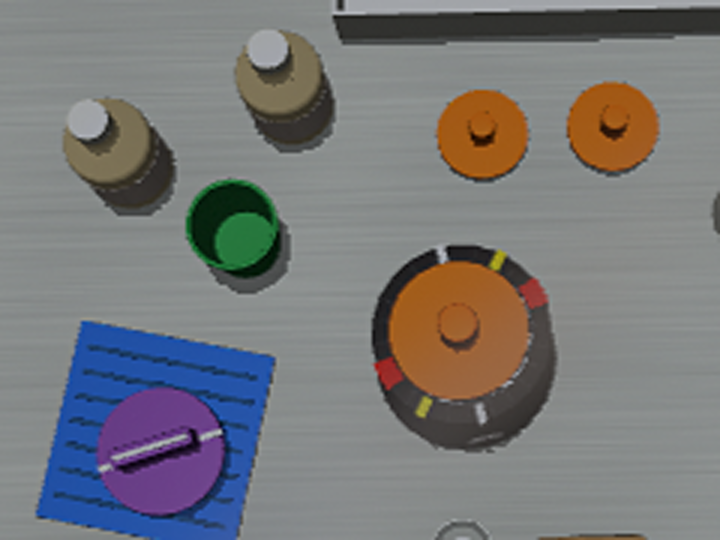

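View pics/side_crop.png

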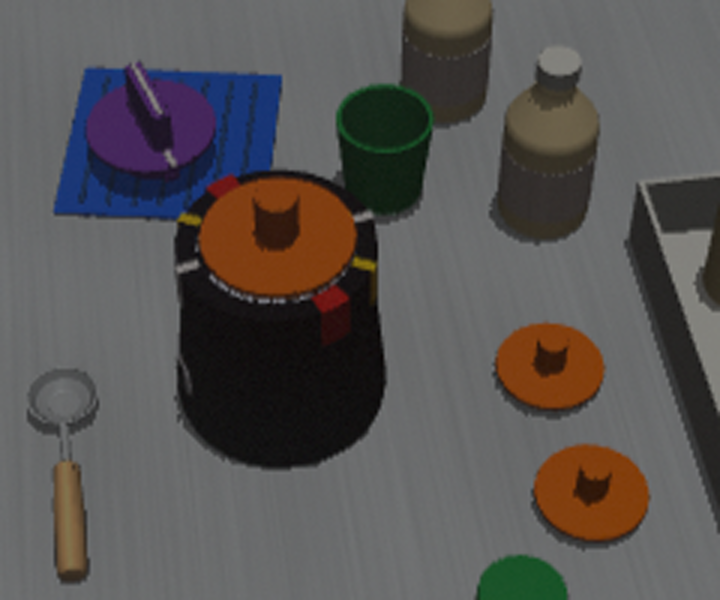

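View pics/rim0.png

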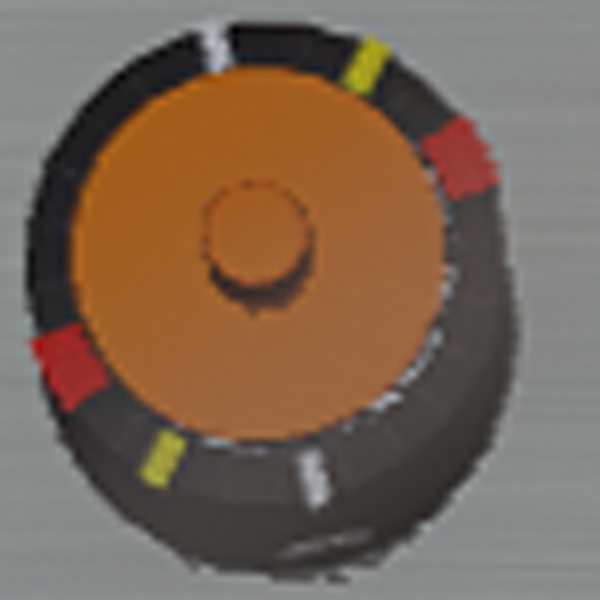

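The cap on the grinder measures about 100 mm across, while the two others measure about 73 mm. So the cap on the grinder, at top (312,250), is the one meant. I refine the poses using both views.

Run:
```python
from h import *
W={}
for n in('top','side'):
    v=V(n)
    # cap disc
    m=v.mask((4,150,60),(16,255,255)); 
    bs=[b for b in blobs(m,20)]
    big=np.zeros_like(m)
    for i,st,c,mm in bs:
        p=v.at(c,.156)
        if np.hypot(p[0]-.55,p[1]-.03)<.055: big|=mm
    print(n,'cap',circ(v,big,.156))
    for nm,lo,hi in(('yel',(22,120,90),(35,255,255)),('red',(0,170,60),(3,255,255))):
        print(n,nm,[np.round(v.at(c,.15)[:2]*1000,1) for i,st,c,mm in blobs(v.mask(lo,hi),8) if np.hypot(*(v.at(c,.15)[:2]-[.55,.03]))<.08])
    w=[(np.round(v.at(c,.15)[:2]*1000,1),st[4]) for i,st,c,mm in blobs(v.mask((0,0,130),(180,60,255)),4) if np.hypot(*(v.at(c,.15)[:2]-[.55,.03]))<.075]
    print(n,'white',w)
    m=v.mask((130,60,25),(165,255,255)); m=cv2.morphologyEx(m,cv2.MORPH_CLOSE,np.ones((7,7)))
    b=max([b for b in blobs(m,100)],key=lambda b:b[1][4]);print(n,'lid',circ(v,b[3],.034))
    cv2.imwrite(f'pics/lid_{n}.png',v.warp((.48,.267),.07,.07))
    # tray
    for i,st,c,mm in blobs(v.mask((100,0,120),(140,40,255)),3000):
        cc=max(cv2.findContours(mm,0,1)[0],key=cv2.contourArea); bx=cv2.boxPoints(cv2.minAreaRect(np.float32([v.at(p,.004)[:2]*1000 for p in cc[:,0]])));print(n,st,'tray?',bx.round(0).tolist(),bx.mean(0))
```

```text
top cap ((551.7388916015625, 31.87485122680664), 49.66973114013672)
top yel [array([602.1,   2.6]), array([497.9,  56.4])]
top red [array([583.6, -19. ]), array([523.1,  81.6])]
top white [(array([519.4,  -4. ]), np.int32(175320)), (array([513.1,  -2.4]), np.int32(4)), (array([492.2,  16. ]), np.int32(14))]
top lid ((478.83251953125, 267.3822937011719), 49.74207305908203)
top [ 413  249   81   83 4947] tray? [[373.0, -367.0], [541.0, -399.0], [573.0, -231.0], [405.0, -198.0]] [ 472.8687 -298.6117]
side cap ((547.4843139648438, 29.848024368286133), 50.56226348876953)
side yel [array([494.2,  55.9]), array([598.8,   2.2])]
side red [array([518.9,  82.2]), array([574.3, -22.9])]
side white []
side lid ((478.2122802734375, 270.6158447265625), 64.53065490722656)
side [ 238  385  105   94 8357] tray? [[373.0, -358.0], [536.0, -390.0], [568.0, -223.0], [405.0, -192.0]] [ 470.35693 -290.7576 ]
```

View pics/lid_top.png

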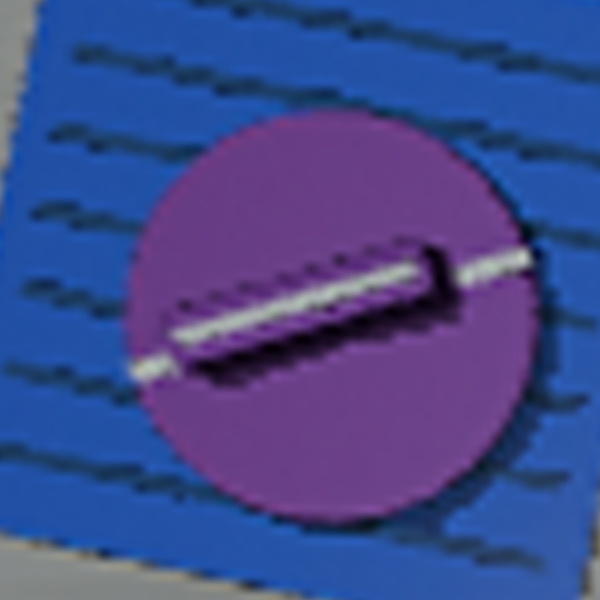

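View pics/lid_side.png

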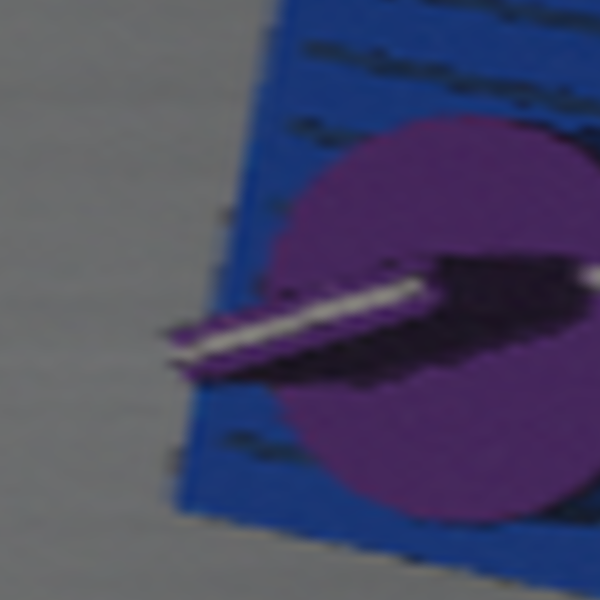

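Mouth is at about (0.548, 0.029) with yaw 0.224. The cap is at (0.5495, 0.0305). The lid is at (0.4775, 0.267), with its bar at yaw 1.854. The tray is at (0.471, -0.296). I now move over the cap.

Emit:
send_rows(
  plan=[
    [[0.021,-0.028,0.0015],[0,0,0],0],
    [[0.021,-0.028,0.0015],[0,0,0],0],
    [[0.021,-0.028,0.0015],[0,0,0],0],
    [[0.021,-0.028,0.0015],[0,0,0],0],
    [[0.021,-0.028,0.0015],[0,0,0],0],
    [[0.021,-0.028,0.0015],[0,0,0],0],
    [[0.021,-0.028,0.0015],[0,0,0],0],
    [[0.021,-0.028,0.0015],[0,0,0],0],
    [[0.021,-0.028,0.0015],[0,0,0],0],
    [[0.021,-0.028,0.0015],[0,0,0],0],
    [[0.021,-0.028,0.0015],[0,0,0],0],
    [[0.021,-0.028,0.0015],[0,0,0],0],
    [[0.021,-0.028,0.0015],[0,0,0],0],
    [[0.021,-0.028,0.0015],[0,0,0],0],
    [[0.021,-0.028,0.0015],[0,0,0],0],
    [[0.021,-0.028,0.0015],[0,0,0],0],
    [[0,0,0],[0,0,0],0],
    [[0,0,0],[0,0,0],0],
  ],
  newtons=30,
)

```text
time: 2.1
tool_pos: [0.5465, 0.0325, 0.2503]
tool_rot: [3.142, -0.001, 2.727]
contact_force: [-0.0, 0.9, -0.4]
opening: 0.0919
```

Emit:
send_rows(
  plan=[
    [[0.003,-0.002,-0.015],[0,0,0],0],
    [[0,0,-0.02],[0,0,0],0],
    [[0,0,-0.02],[0,0,0],0],
    [[0,0,-0.02],[0,0,0],0],
    [[0,0,-0.014],[0,0,0],0],
    [[0,0,0],[0,0,0],0],
    [[0,0,0],[0,0,0],255],
    [[0,0,0],[0,0,0],255],
    [[0,0,0],[0,0,0],255],
    [[0,0,0],[0,0,0],255],
    [[0,0,0],[0,0,0],255],
    [[0,0,0],[0,0,0],255],
    [[0,0,0],[0,0,0],255],
    [[0,0,0],[0,0,0],255],
  ],
)

```text
time: 3.5
tool_pos: [0.5496, 0.0309, 0.1617]
tool_rot: [3.142, -0.0, 2.729]
contact_force: [-0.1, 0.7, -0.2]
opening: 0.0323
```

Emit:
send_rows(
  plan=[
    [[0,0,0],[0,0,0],255],
    [[0,0,0],[0,0,0],255],
    [[0,0,0],[0,0,0],255],
    [[0,0,0],[0,0,0],255],
    [[0,0,0.01],[0,0,0],255],
    [[0,0,0.02],[0,0,0],255],
    [[0,0,0.02],[0,0,0],255],
    [[0,0,0.01],[0,0,0],255],
    [[0,0,0],[0,0,0],255],
  ],
)

```text
time: 4.4
tool_pos: [0.5504, 0.0309, 0.2235]
tool_rot: [3.14, 0.003, 2.729]
contact_force: [0.5, 1.3, -0.9]
opening: 0.027
```

Run:
```python
from h import *
v=V('top');cv2.imwrite('pics/t1.png',cv2.resize(v.im[120:340,160:520],None,fx=2,fy=2))
v=V('side');cv2.imwrite('pics/s1.png',v.im)
```

```text
(no output)
```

View pics/s1.png

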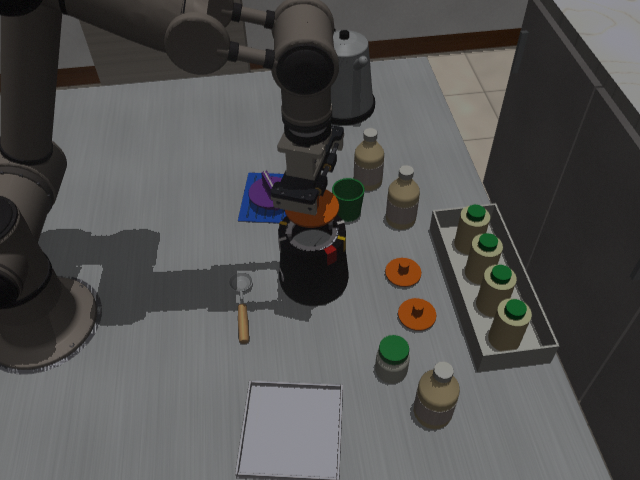

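Side view: the cap is held at (312,207) and the mouth is open below it. I carry it to the tray.

Emit:
send_rows(
  plan=[
    [[-0.005,-0.02,0.005],[0,0,0],255],
    [[-0.0093,-0.038,0],[0,0,0],255],
    [[-0.0093,-0.038,0],[0,0,0],255],
    [[-0.0093,-0.038,0],[0,0,0],255],
    [[-0.0093,-0.038,0],[0,0,0],255],
    [[-0.0093,-0.038,0],[0,0,0],255],
    [[-0.0093,-0.038,0],[0,0,0],255],
    [[-0.0093,-0.038,-0.01],[0,0,0],255],
    [[-0.0093,-0.038,-0.02],[0,0,0],255],
    [[0,-0.003,-0.04],[0,0,0],255],
    [[0,0,-0.04],[0,0,0],255],
    [[0,0,-0.04],[0,0,0],255],
    [[0,0,-0.03],[0,0,0],255],
    [[0,0,-0.01],[0,0,0],255],
    [[0,0,0],[0,0,0],255],
    [[0,0,0],[0,0,0],255],
  ],
)

```text
time: 6.1
tool_pos: [0.4708, -0.2965, 0.0377]
tool_rot: [-3.141, 0.001, 2.729]
contact_force: [-0.5, -1.6, -0.1]
opening: 0.0274
```

Emit:
send_rows(
  plan=[
    [[0,0,-0.006],[0,0,0],255],
    [[0,0,-0.004],[0,0,0],255],
    [[0,0,-0.002],[0,0,0],255],
    [[0,0,0],[0,0,0],255],
  ],
)

```text
time: 6.5
tool_pos: [0.4705, -0.2962, 0.0257]
tool_rot: [-3.141, 0.001, 2.729]
contact_force: [-1.3, 1.1, 4.8]
opening: 0.0273
```

Emit:
send_rows(
  plan=[
    [[0,0,0],[0,0,0],120],
    [[0,0,0],[0,0,0],120],
    [[0,0,0],[0,0,0],0],
    [[0,0,0],[0,0,0],0],
    [[0,0,0],[0,0,0],0],
    [[0,0,0],[0,0,0],0],
    [[0,0,0.02],[0,0,0],0],
    [[0,0,0.04],[0,0,0],0],
    [[0,0,0.05],[0,0,0],0],
    [[0,0,0.05],[0,0,0],0],
    [[0,0,0.03],[0,0,0],0],
    [[0,0,0],[0,0,0],0],
  ],
)

```text
time: 7.7
tool_pos: [0.472, -0.2975, 0.2199]
tool_rot: [-3.139, 0.009, 2.729]
contact_force: [-0.4, -0.7, 0.1]
opening: 0.0914
```

Run:
```python
from h import *
v=V('top');cv2.imwrite('pics/t2.png',v.im);cv2.imwrite('pics/rim2.png',v.warp((.55,.03),.15))
for nm,lo,hi in(('yel',(22,120,90),(35,255,255)),('red',(0,170,60),(3,255,255))):
        print(nm,[np.round(v.at(c,.15)[:2]*1000,1) for i,st,c,mm in blobs(v.mask(lo,hi),8) if np.hypot(*(v.at(c,.15)[:2]-[.55,.03]))<.08])
v=V('side');cv2.imwrite('pics/s2.png',v.im);cv2.imwrite('pics/rim2s.png',v.warp((.55,.03),.15))
```

```text
yel [array([602.4,   2.7]), array([497.9,  56.4])]
red [array([523. ,  81.8])]
```

View pics/s2.png

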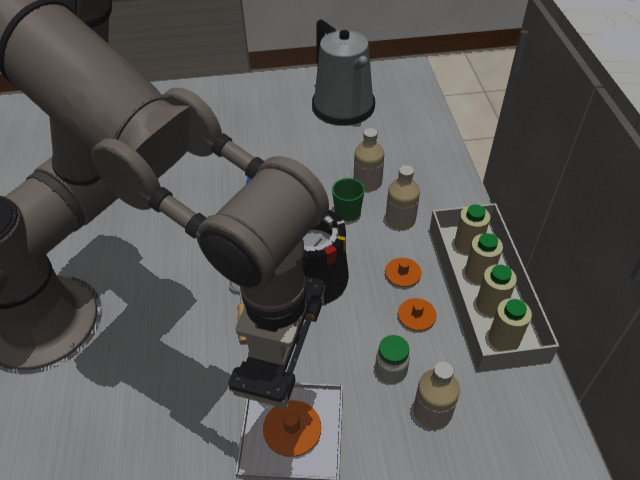

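View pics/rim2.png

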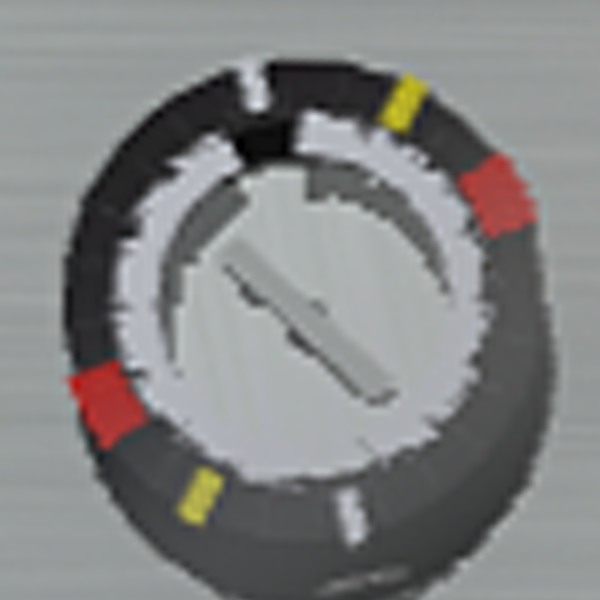

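View pics/rim2s.png

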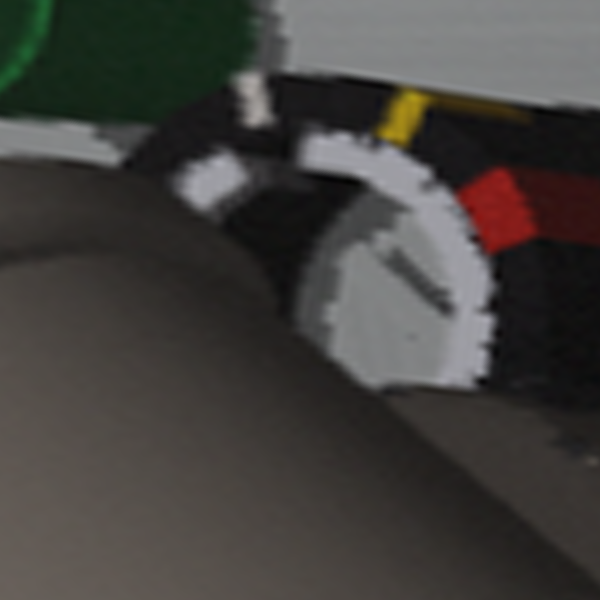

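Side view: the cap lies flat and knob-up in the tray at (292,428). Top view: the mouth is open, with its white marks at yaw 0.225 and the yellow marks in agreement. I go to the lid.

Emit:
send_rows(
  plan=[
    [[0.0004,0.0434,0],[0,0,-0.0673],0],
    [[0.0004,0.0434,0],[0,0,-0.0673],0],
    [[0.0004,0.0434,0],[0,0,-0.0673],0],
    [[0.0004,0.0434,0],[0,0,-0.0673],0],
    [[0.0004,0.0434,0],[0,0,-0.0673],0],
    [[0.0004,0.0434,0],[0,0,-0.0673],0],
    [[0.0004,0.0434,0],[0,0,-0.0673],0],
    [[0.0004,0.0434,0],[0,0,-0.0673],0],
    [[0.0004,0.0434,0],[0,0,-0.0673],0],
    [[0.0004,0.0434,0],[0,0,-0.0673],0],
    [[0.0004,0.0434,0],[0,0,-0.0673],0],
    [[0.0004,0.0434,0],[0,0,-0.0673],0],
    [[0.0004,0.0434,0],[0,0,-0.0673],0],
    [[0,0,-0.03],[0,0,0],0],
    [[0,0,-0.04],[0,0,0],0],
    [[0,0,-0.02],[0,0,0],0],
    [[0,0,0],[0,0,0],0],
    [[0,0,0],[0,0,0],0],
  ],
)

```text
time: 9.6
tool_pos: [0.475, 0.2679, 0.124]
tool_rot: [-3.139, 0.0, 1.854]
contact_force: [0.0, 0.5, 0.5]
opening: 0.0919
```

Emit:
send_rows(
  plan=[
    [[0.0025,-0.0008,-0.02],[0,0,0],0],
    [[0,0,-0.03],[0,0,0],0],
    [[0,0,-0.025],[0,0,0],0],
    [[0,0,-0.0105],[0,0,0],0],
    [[0,0,0],[0,0,0],0],
    [[0,0,0],[0,0,0],255],
    [[0,0,0],[0,0,0],255],
    [[0,0,0],[0,0,0],255],
    [[0,0,0],[0,0,0],255],
    [[0,0,0],[0,0,0],255],
    [[0,0,0],[0,0,0],255],
    [[0,0,0],[0,0,0],255],
    [[0,0,0],[0,0,0],255],
    [[0,0,0],[0,0,0],255],
    [[0,0,0],[0,0,0],255],
    [[0,0,0],[0,0,0],255],
    [[0,0,0],[0,0,0],255],
    [[0,0,0],[0,0,0],255],
    [[0,0,0],[0,0,0],255],
  ],
  newtons=45,
)

```text
time: 11.5
tool_pos: [0.4778, 0.2673, 0.0391]
tool_rot: [-3.141, -0.0, 1.854]
contact_force: [-0.5, -0.4, -0.5]
opening: 0.0137
```

Emit:
send_rows(
  plan=[
    [[0,0,0.01],[0,0,0],255],
    [[0,0,0.03],[0,0,0],255],
    [[0,0,0.04],[0,0,0],255],
    [[0,0,0.04],[0,0,0],255],
    [[0,0,0.04],[0,0,0],255],
    [[0,0,0.03],[0,0,0],255],
    [[0,0,0.01],[0,0,0],255],
    [[0,0,0],[0,0,0],255],
    [[0,0,0],[0,0,0],255],
  ],
)

```text
time: 12.4
tool_pos: [0.4772, 0.267, 0.2377]
tool_rot: [-3.139, 0.0, 1.854]
contact_force: [-0.1, 0.4, -1.6]
opening: 0.0136
```

Emit:
send_rows(
  plan=[
    [[0.005,-0.017,0],[0,0,0.1],255],
    [[0.005,-0.017,0],[0,0,0.1],255],
    [[0.005,-0.017,0],[0,0,0.1],255],
    [[0.005,-0.017,0],[0,0,0.1],255],
    [[0.005,-0.017,0],[0,0,0.1],255],
    [[0.005,-0.017,0],[0,0,0.1],255],
    [[0.005,-0.017,0],[0,0,0.1],255],
    [[0.005,-0.017,0],[0,0,0.1],255],
    [[0.005,-0.017,0],[0,0,0.1],255],
    [[0.005,-0.017,0],[0,0,0.1],255],
    [[0.005,-0.017,0],[0,0,0.1],255],
    [[0.005,-0.017,0],[0,0,0.1],255],
    [[0.005,-0.017,0],[0,0,0.1],255],
    [[0.005,-0.017,0],[0,0,0.1],255],
    [[0,0,0],[0,0,0.1],255],
    [[0,0,0],[0,0,0.013],255],
    [[0,0,0],[0,0,0],255],
    [[0,0,0],[0,0,0],255],
  ],
)

```text
time: 14.2
tool_pos: [0.5475, 0.0297, 0.2384]
tool_rot: [3.141, -0.002, -2.918]
contact_force: [-0.0, -0.1, -1.7]
opening: 0.0139
```

Run:
```python
from h import *
v=V('top');cv2.imwrite('pics/t3.png',cv2.resize(v.im[180:320,220:400],None,fx=4,fy=4))
v=V('side');cv2.imwrite('pics/s3.png',cv2.resize(v.im[120:320,200:440],None,fx=3,fy=3))
```

```text
(no output)
```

View pics/t3.png

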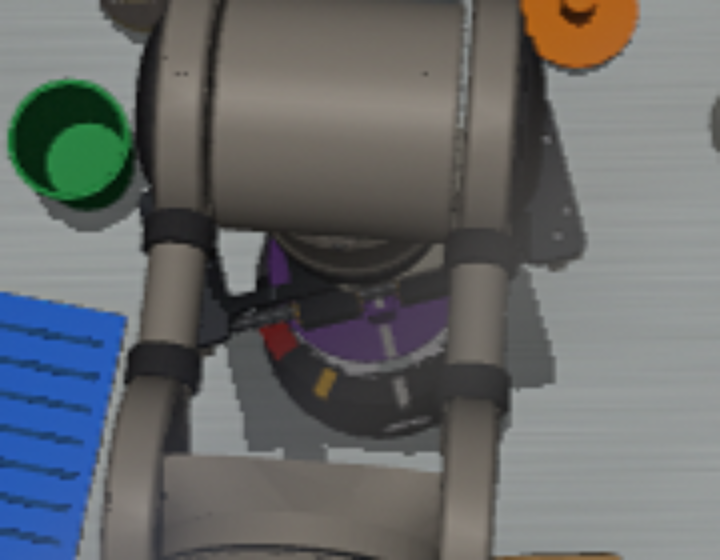

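View pics/s3.png

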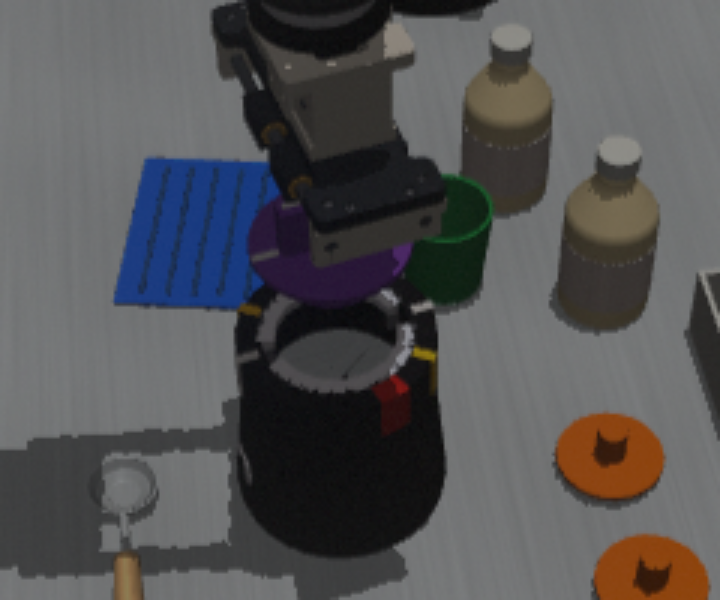

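Both views show the lid level in the grip, its bar aligned with the white marks. I lower it toward the mouth.

Emit:
send_rows(
  plan=[
    [[0.0012,-0.0003,-0.02],[0,0,0],255],
    [[0,0,-0.02],[0,0,0],255],
    [[0,0,-0.01],[0,0,0],255],
    [[0,0,-0.005],[0,0,0],255],
    [[0,0,-0.005],[0,0,0],255],
    [[0,0,0],[0,0,0],255],
    [[0,0,0],[0,0,0],255],
  ],
)

```text
time: 15.0
tool_pos: [0.5494, 0.029, 0.1798]
tool_rot: [-3.141, 0.001, -2.916]
contact_force: [-0.0, 0.7, -1.0]
opening: 0.0138
```

Emit:
send_rows(
  plan=[
    [[-0.0004,0,-0.002],[0,0,0],255],
    [[0,0,-0.002],[0,0,0],255],
    [[0,0,-0.002],[0,0,0],255],
    [[0,0,0],[0,0,0],255],
  ],
)

```text
time: 15.4
tool_pos: [0.5485, 0.029, 0.173]
tool_rot: [3.141, -0.0, -2.916]
contact_force: [0.1, 0.4, -0.2]
opening: 0.014
```

Below 0.177 with no added force, so the lugs are in the slots.

Emit:
send_rows(
  plan=[
    [[0,0,-0.003],[0,0,0],255],
    [[0,0,-0.003],[0,0,0],255],
    [[0,0,-0.003],[0,0,0],255],
    [[0,0,-0.002],[0,0,0],255],
    [[0,0,0],[0,0,0],255],
    [[0,0,0],[0,0,0],255],
  ],
)

```text
time: 16.0
tool_pos: [0.5487, 0.029, 0.1622]
tool_rot: [3.141, -0.0, -2.916]
contact_force: [0.2, 0.6, -1.0]
opening: 0.0134
```

Emit:
send_rows(
  plan=[
    [[0,0,-0.001],[0,0,0],255],
    [[0,0,-0.001],[0,0,0],255],
    [[0,0,0],[0,0,0],255],
    [[0,0,0],[0,0,0],255],
  ],
)

```text
time: 16.4
tool_pos: [0.5489, 0.029, 0.1611]
tool_rot: [-3.141, 0.001, -2.916]
contact_force: [-1.9, 1.2, 5.4]
opening: 0.0136
```

Seated, with 5 N of contact at TCP z 0.161 as predicted. I twist clockwise, most of the way first.

Emit:
send_rows(
  plan=[
    [[0,0,0],[0,0,-0.05],255],
    [[0,0,0],[0,0,-0.08],255],
    [[0,0,0],[0,0,-0.08],255],
    [[0,0,0],[0,0,-0.08],255],
    [[0,0,0],[0,0,-0.08],255],
    [[0,0,0],[0,0,-0.08],255],
    [[0,0,0],[0,0,-0.08],255],
    [[0,0,0],[0,0,-0.07],255],
    [[0,0,0],[0,0,-0.05],255],
    [[0,0,0],[0,0,0],255],
    [[0,0,0],[0,0,0],255],
    [[0,0,0],[0,0,0],255],
  ],
  newtons=55,
)

```text
time: 17.6
tool_pos: [0.5492, 0.0286, 0.1611]
tool_rot: [3.141, 0.002, 2.718]
contact_force: [-0.6, -1.4, 5.6]
opening: 0.0138
```

Run:
```python
from h import *
s=robot.observe();print(s['tool_pos'],s['tool_rot'],s['contact_force'],s['torque'])
v=V('top');cv2.imwrite('pics/t4.png',cv2.resize(v.im[180:320,220:400],None,fx=4,fy=4));cv2.imwrite('pics/rim4.png',v.warp((.55,.03),.156))
v=V('side');cv2.imwrite('pics/s4.png',cv2.resize(v.im[170:320,240:400],None,fx=4,fy=4));cv2.imwrite('pics/rim4s.png',v.warp((.55,.03),.156))
```

```text
[0.54922716 0.02860201 0.16110186] [3.14144987e+00 1.88967092e-03 2.71781483e+00] [-0.62792242 -1.43198352  5.58658653] [-0.34088731  0.31374716 -0.00976749]
```

View pics/rim4.png

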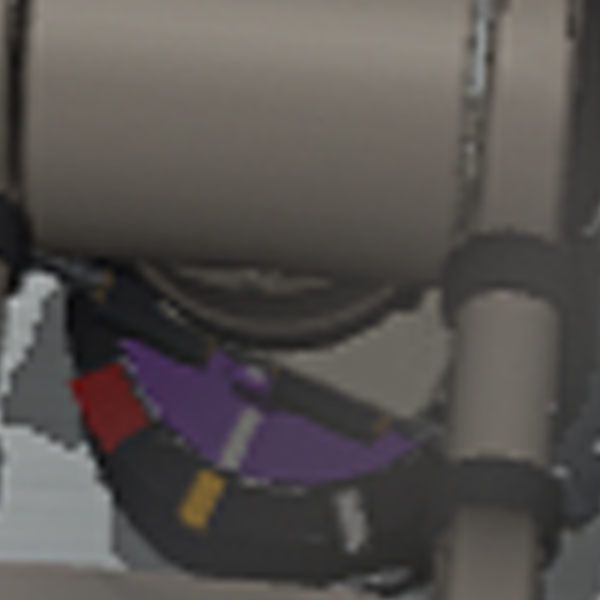

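View pics/rim4s.png

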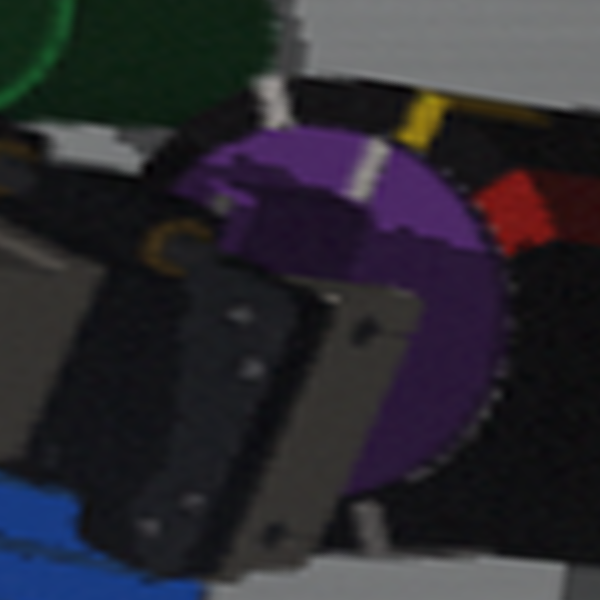

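View pics/s4.png

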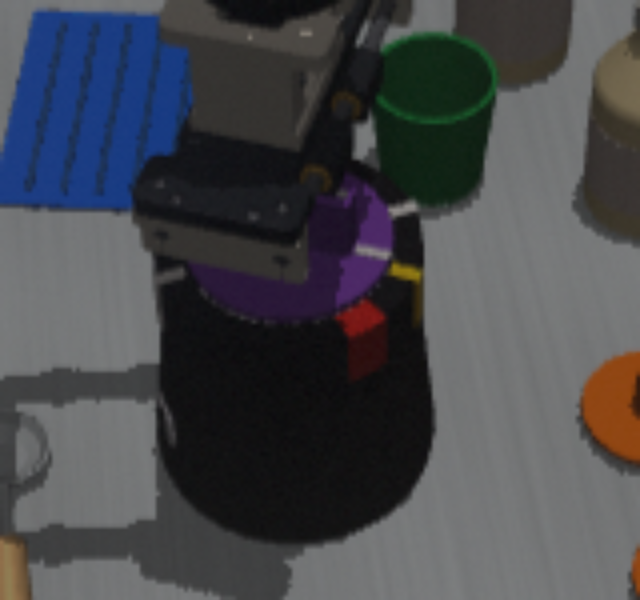

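The lid's white line is just short of the yellow marks in both views. I turn the last 0.05 and measure.

Emit:
send_rows(
  plan=[
    [[0,0,0],[0,0,-0.03],255],
    [[0,0,0],[0,0,-0.02],255],
    [[0,0,0],[0,0,0],255],
    [[0,0,0],[0,0,0],255],
  ],
)

```text
time: 18.1
tool_pos: [0.5492, 0.0286, 0.1611]
tool_rot: [3.142, 0.002, 2.668]
contact_force: [0.2, -2.7, 6.1]
opening: 0.0135
```

Run:
```python
from h import *
s=robot.observe();print(s['tool_pos'],s['tool_rot'],s['contact_force'],s['torque'])
for n in('top','side'):
    v=V(n)
    w=v.warp((.5495,.0293) if n=='top' else (.5465,.029),.156);cv2.imwrite(f'pics/rim5{n}.png',w)
    h=cv2.cvtColor(w,cv2.COLOR_BGR2HSV);m=cv2.inRange(h,(0,0,85),(180,75,255))
    yy,xx=np.mgrid[:600,:600];r=np.hypot(yy-300,xx-300)*.16/600;m[(r<.034)|(r>.0495)]=0
    for i,st,c,mm in blobs(m,300):
        p=np.argwhere(mm)[:,::-1].astype(np.float32);d=cv2.fitLine(p,cv2.DIST_L2,0,.01,.01).ravel()
        print(n,st,c.round(0),'slope yaw',round(float(np.arctan2(-d[0],-d[1])),3),'centre yaw',round(float(np.arctan2(300-c[0],300-c[1])),3))
```

```text
[0.54923002 0.02856672 0.16110478] [3.14154580e+00 1.98419152e-03 2.66820040e+00] [ 0.23861282 -2.67825443  6.1105466 ] [-0.32143496  0.29167632  0.16000198]
top [  150   115   304   120 17308] [314. 165.] slope yaw -1.677 centre yaw -0.1
top [ 365  288   88  134 3466] [416. 370.] slope yaw -0.451 centre yaw -2.113
top [ 454  291   32  113 2036] [469. 339.] slope yaw -0.188 centre yaw -1.797
top [ 202  407   52   59 1473] [227. 437.] slope yaw -0.52 centre yaw 2.654
top [315 435  84  38 939] [351. 455.] slope yaw -1.51 centre yaw -2.826
side [ 346  131   49   61 1378] [370. 161.] slope yaw -0.498 centre yaw -0.468
```

View pics/rim5side.png

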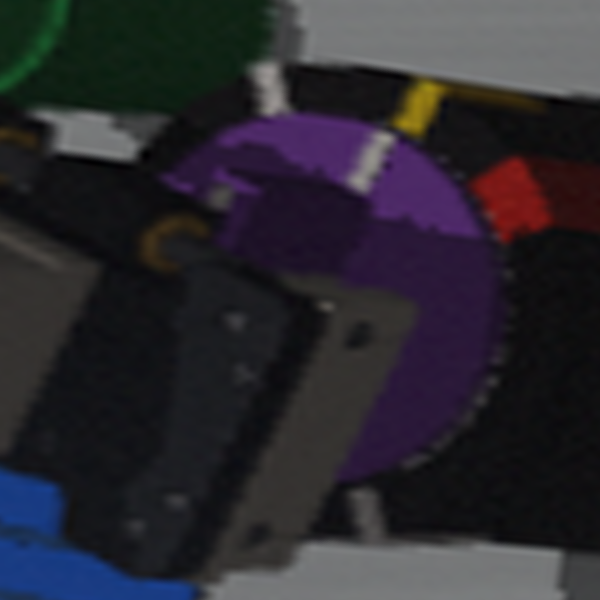

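View pics/rim5top.png

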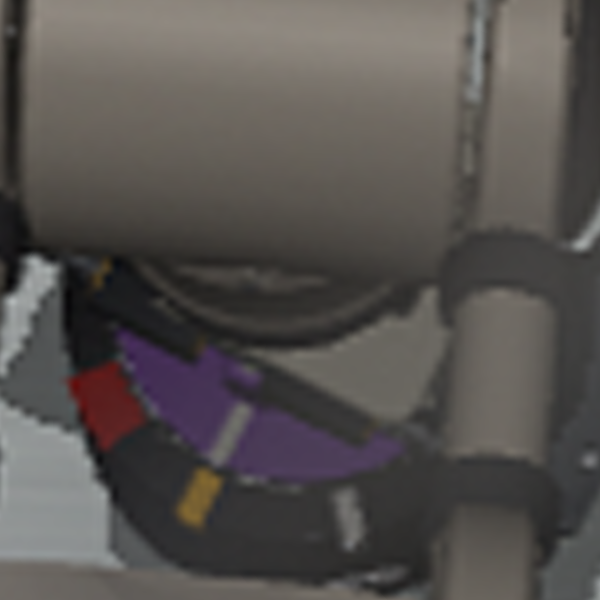

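The lid line is at yaw -0.468 (side) and -0.487 (top), against -0.475 for the yellow marks, and the tool shows 0.16 N m. I hold a moment and make a last full check.

Emit:
send_rows(
  plan=[
    [[0,0,0],[0,0,0],255],
    [[0,0,0],[0,0,0],255],
    [[0,0,0],[0,0,0],255],
    [[0,0,0],[0,0,0],255],
    [[0,0,0],[0,0,0],255],
  ],
)

```text
time: 18.7
tool_pos: [0.5492, 0.0285, 0.1611]
tool_rot: [3.141, 0.002, 2.668]
contact_force: [-0.4, -2.2, 4.8]
opening: 0.014
```

Run:
```python
from h import *
v=V('side');cv2.imwrite('pics/s6.png',v.im)
```

```text
(no output)
```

View pics/s6.png

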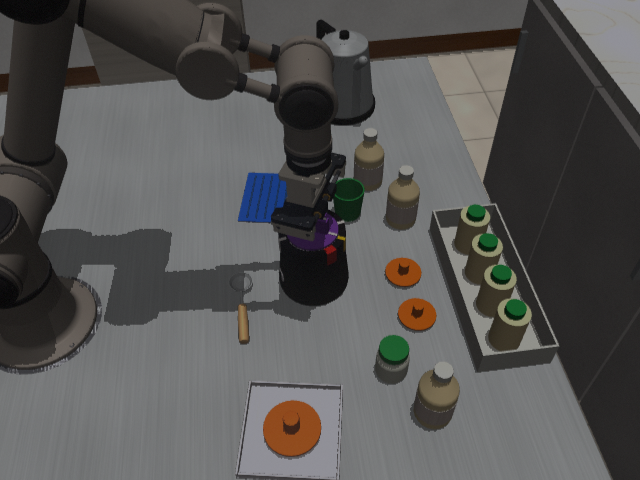

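Side view: the cap lies flat in the tray at (292,428), the lid is in the mouth at (314,230), and the bystanders are where they were.

```bash
python3 -c "
from cell import robot
print(robot.hand_in())"
```

```text
the job is handed in; nothing more can be done
None
```

I handed the job in at about 19 s with the gripper still holding the lid at the yellow pulse marks. The 100 mm cap is off the grinder and lies flat, knob up, in the tray.

- **Seating:** the lid went into the slots with no extra force and bottomed at the expected height, with about 5 N of contact. I then twisted it clockwise by 0.70 rad.
- **Twist check:** the lid's white line measured -0.468 rad in the side view and -0.487 in the top view, against -0.475 for the yellow marks. That is well short of the red lock band. The tool moment was about 0.16 N m, close to the spring's expected 0.13. I could not read the switch ring's angle directly.
- **Other things on the table:** in the last side view they all stand where they were.
- **Disagreements:** the two cameras differed by 3–4 mm in x and up to 2 mm in y on absolute position, so I averaged them. No check failed.

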